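# Gather the nuts in the cut corner of a carry tote

### The arm

A 6-joint arm with a two-finger parallel gripper is mounted at the origin on the work surface. World frame = base frame: x ahead of the robot, y to its left, z up, the work surface at z = 0. Lengths are in m, angles in degrees, forces in N, time in s.
With the tool pointing down it reaches from about 0.275 to 0.775 m from the base axis. Payload 14.6 kg.
Tool frame: the origin (TCP) lies on the centre line of the jaws, within the pads' length; the fingertips stand 17 mm ahead of it and the grasp point (between the pads) lies 2 mm behind it; y points along the fingers, z is the direction in which the jaws open and shut, and the axes are right-handed (so a half turn about y gives the same grasp; the last joint's range is limited). The gripper opens to 85 mm and grips with 20 to 120 N. Pads are 22 mm wide; open, the fingers measure 114 mm over their backs; the gripper's body (76 mm by 85 mm) begins 54 mm behind the grasp point. The pads swing forward as they close: fully open they stand 13 mm farther back than shut.
Start: joints at [-78.455, 15.075, -2.767, 72.158, 0, 81.102], TCP at [0.183, -0.492, 0.248] pointing down, gripper open.
Joint ranges: [-151.79, 151.79], [-50.71, 97.33], [-67.44, 78.34], [-121.81, 120.89], [-77.56, 73.72], [-180, 180]. Speed limits (degrees/s): [108.29, 108.29, 147.25, 159.86, 180, 180].

### API

Orientations are given as [roll, pitch, yaw] about the fixed x, y, z axes, in that order (R = Rz(yaw) Ry(pitch) Rx(roll)).
In Python, from plant import ctrl gives the robot as it stands.
- The arm moves only by the shell command python3 -m handwheel 'ROWS' [OPENING]. ROWS is JSON, a list of rows, each an object of numbers: "x", "y", "z": the shift along the world's x, y, z in m; "turn": the turn about the world's z in degrees. A call has 1 to 8 rows; each row is the pose to reach, as a shift and turn from the pose commanded when the call began; what a row does not reach only later rows make up. A row lasts 1/8 s, in which the tool goes at most 62.5 mm and 10.7 degrees, less where a joint would pass 70% of its speed; a pose out of reach is approached as far as the arm can. A call with a gripper value outside its range is refused whole. OPENING is the finger opening in m, from 0 to 0.0854, set as the call begins (- or left out, the last holds). The fingers move at their own pace and stop on an object; the grip force is fixed at half the most. Time passes only in rows, so rows that repeat a pose let the fingers close. It gives the time, the measured TCP pose, the force and the opening at its end, in the units of the state.
- ctrl.read_state(): the state, without advancing time (a new reading comes with each control period).
- ctrl.snapshot(name): name is "side" or "top" or "wrist"; returns a dict with "frame" (400x640x3 uint8, red, green, blue), "depth" (400x640 float32, m along the optical axis (not along the pixel's ray), 0 where there is no reading), "camera_matrix" (3x3 intrinsics, pixels), "position" and "orientation" of the camera in the world; the wrist camera has in their place "tool_from_camera" (4x4, takes a point from camera to tool coordinates, whose origin is the TCP and whose axes are the tool frame's). Camera axes: x right, y down, z forward; pixel columns grow to the right and rows downward; lengths in m; the calibration is good to about 2 mm. A picture is of the moment at which its call begins: read the wrist's pose just before it.
- ctrl.hand_in(): hands the job in, once; it reports no verdict.
Trained networks look in a picture, given as the dict that the camera call returned (one of the last four; its "shot" number tells which), for a name from the list of things; names that differ only in an ending like _2 or _b are one class to them, and where a whole thing is asked for, a point or a joint stands for the part that bears it (a point fixed in the world has none). Each returns a list of dicts, best first, with "p" (0 to 1); they miss things now and then, are a little off and sometimes report something else, mostly with a low value. They report only what shows in the picture. A call takes as long as a camera call.
- ctrl.cut_out(query, picture): "mask" (400x640 bool, what is visible of it) and "position" ([row, column] in pixels, amid what is visible of it).
- ctrl.place_of(query, picture): "position" ([row, column] in pixels: a listed point, or the origin of a listed thing).
The state is a dict: "time_s": time; "joint_positions": joint angles; "dq": joint speeds; "tau": joint torques, N m; "ee_pos": TCP position; "tool_rot": TCP orientation; "wrist_force": force on the tool from outside, world axes, zero at the start; "torque": the same for the moment, N m; "finger_gap": finger opening in m.
Only numpy, scipy, OpenCV 4.12 (cv2) and the standard library are available. Lean on these libraries where they do the work, as an engineer would, in place of code of your own. Each camera call takes 0.05 s, during which the arm holds its last target. There are 200 camera calls.

### The job

Put the one hexagon nut that lies loose on the bench into the grey carry tote with the other four, and let go of it. Then pick the tote up by its handle bar, clear of the bench, and tilt it well over so that all five nuts slide down into its cut-off corner; finish still holding it up, tilted and steady, with all the nuts gathered in that corner. Don't spill any and leave the other things on the bench where they are.

Things in the scene. Friction and masses are not known exactly. Their poses are not given: they have to be found in the camera images.
- tote: Grey plastic carry tote, open on top: 240 mm along its x, 170 mm along its y, walls 60 mm high, walls and floor 4 mm thick, about 0.4 kg empty. Origin: centre of the underside; z up. Its corner at -x, -y is cut off at 45 degrees by a short slanting wall (50 mm off each side). Floor slippery: nuts start to slide at about 15 degrees of tilt, and gather in a corner reliably at 35 to 45.
- handle (a point): Middle of the tote's straight rubber-covered handle bar, 105 mm above its underside: grip here, firmly, across the tote's y. The bar is 20 mm wide, 20 mm high (z = 95 to 115 mm) and runs along the tote's x over its middle, end to end, on a 30 mm wide upright at each end (to x = +-126 mm); on both sides of the bar the tote is open from above.
- corner (a point): Point on the tote's inner floor at the foot of the slanting corner wall, halfway along it: x = -92, y = -57, z = 4 mm in the tote's frame. Tilt about halfway between straight towards this point and square to the wall (towards -x 5, -y 4). At the start this corner is on the side of the tote nearer the robot (within about 45 degrees of straight back along world -x).
- stray_nut: The one large steel hexagon nut that lies flat on the bench: 27 mm across flats (flats face its x axis and every 60 degrees from it), 31 mm across points, 16 mm high, 18 mm hole, about 50 g. Origin in its middle, 8 mm above the bench.
- nut_a: One of four nuts lying flat inside the tote at the start, same shape and size as the stray nut. Origin in its middle.
- nut_b: One of four nuts lying flat inside the tote at the start, same shape and size as the stray nut. Origin in its middle.
- nut_c: One of four nuts lying flat inside the tote at the start, same shape and size as the stray nut. Origin in its middle.
- nut_d: One of four nuts lying flat inside the tote at the start, same shape and size as the stray nut. Origin in its middle.
- table: The wooden workbench, top at z = 0.
- tape_roll: Bystander, leave alone: roll of cardboard-brown tape, ring 84 mm across with a 60 mm hole, 45 mm high, lying flat.
- tape_measure: Bystander, leave alone: black tape measure, a rounded box 68 x 34 x 64 mm high.
- glass_bottle: Bystander, leave alone: green glass bottle, 60 mm across, 190 mm high.
- spray_can: Bystander, leave alone: metal spray can, 64 mm across, 180 mm high.
- jar: Bystander, leave alone: glass jar with a steel lid, 60 mm across, 65 mm high.
- wrench: Bystander, leave alone: flat steel spanner lying on the bench.
- screwdriver: Bystander, leave alone: screwdriver lying on the bench.

How it is judged:
By the outcome, as a careful person would: the job done as asked, in the order asked, and still so for the second after the job is handed in, while the arm keeps its last pose, push and grip.
It also fails if it takes over 54 s, if anything falls off the work surface, if the arm or the gripper's body presses on something with over 40 N, if the wrist force passes 120 N, or if a joint passes its speed limit or range.

## Working session

There is one attempt and no reset: what is moved stays moved. The work goes in short steps, Python scripts to look and compute and a shell command to move; the robot and the scene stay as the last step left them, time stands still between calls to the robot, and variables do not carry over. Pictures are saved under pics/ and viewed, about 8 in all and at most 12, crops included, and the job is handed in when it is done.

```bash
ls -la; python3 -m handwheel --help 2>&1 | head -40; mkdir -p pics
cat > h.py <<'E'
import numpy as np, cv2
from scipy.spatial.transform import Rotation as R
from plant import ctrl
def cam(s, st=None):
    K=np.array(s["camera_matrix"])
    if "tool_from_camera" in s:
        T=np.eye(4);T[:3,:3]=R.from_euler('xyz',st["tool_rot"],degrees=True).as_matrix();T[:3,3]=st["ee_pos"]
        return K,T@np.array(s["tool_from_camera"])
    T=np.eye(4);o=np.array(s["orientation"],float)
    T[:3,:3]=o if o.shape==(3,3) else R.from_euler('xyz',o,degrees=True).as_matrix()
    T[:3,3]=s["position"];return K,T
def cloud(s,st=None):
    K,T=cam(s,st);d=s["depth"];v,u=np.indices(d.shape)
    P=np.stack([(u-K[0,2])/K[0,0]*d,(v-K[1,2])/K[1,1]*d,d],-1)@T[:3,:3].T+T[:3,3]
    P[d==0]=np.nan;return P
def atz(s,rc,z,st=None):
    K,T=cam(s,st);r=T[:3,:3]@np.array([(rc[1]-K[0,2])/K[0,0],(rc[0]-K[1,2])/K[1,1],1])
    return T[:3,3]+r*(z-T[2,3])/r[2]
def save(s,n): cv2.imwrite("pics/"+n,s["frame"][...,::-1])
E
python3 - <<'E'
from h import *
st=ctrl.read_state();print(st)
for n in("top","side"):
    s=ctrl.snapshot(n);save(s,n+"0.png");print(n,s["position"],s["orientation"])
    for q,z in(("tote",0),("handle",.105),("corner",.004),("stray_nut",.008),("nut_a",.012)):
        for d in ctrl.place_of(q,s)[:5]: print(q,round(d["p"],2),np.round(d["position"]),atz(s,d["position"],z).round(3))
E
```

```text
total 12
drwxr-xr-x  3 agent agent 4096 Dec  5 13:35 .
drwxr-xr-x 23 root  root  4096 Dec  5 13:35 ..
drwxr-xr-x  2 agent agent 4096 Dec  5 13:35 pics
invalid input: not JSON, or not a number
{'time_s': 0.0, 'joint_positions': array([-7.84548102e+01,  1.51003202e+01, -2.80353364e+00,  7.21568424e+01,
       -7.02400177e-04,  8.11009988e+01]), 'dq': array([ 0.05383042,  0.06092052, -0.01148589, -0.00179076, -0.02233795,
        0.01464145]), 'tau': array([ 9.17075567e-05, -6.37626100e+01,  3.84572303e+01,  1.38006202e-02,
        1.29964096e-04, -1.06621133e-06]), 'ee_pos': array([ 0.18331441, -0.49169762,  0.2478131 ]), 'tool_rot': array([-9.00600742e+01,  8.69534104e-03, -1.59555813e+02]), 'wrist_force': array([-1.00725672, -0.84578064,  0.17257351]), 'torque': array([-0.04542216,  0.03777801,  0.01717014]), 'finger_gap': 0.0852820367845767}
top [0.43221612 0.00226252 1.22754848] [-1.71219756e+02  1.53642042e-01 -9.02771844e+01]
tote 0.96 [240. 262.] [0.521 0.174 0.   ]
handle 0.74 [232. 258.] [0.536 0.169 0.105]
handle 0.41 [156. 384.] [ 0.739 -0.17   0.105]
corner 0.98 [250. 228.] [0.494 0.271 0.004]
nut_a 0.61 [213. 245.] [0.6   0.221 0.012]
nut_a 0.55 [260. 289.] [0.463 0.095 0.012]
nut_a 0.41 [258. 273.] [0.471 0.141 0.012]
nut_a 0.39 [223. 292.] [0.569 0.088 0.012]
side [0.40398626 1.0402191  0.70672266] [-121.03045638   -1.36091916 -167.14879481]
tote 0.83 [264. 330.] [0.535 0.174 0.   ]
handle 0.81 [226. 335.] [0.533 0.154 0.105]
handle 0.63 [199. 277.] [0.709 0.064 0.105]
corner 0.76 [290. 338.] [0.5   0.269 0.004]
stray_nut 0.69 [290. 339.] [0.496 0.274 0.008]
stray_nut 0.51 [185. 338.] [ 0.586 -0.231  0.008]
nut_a 0.64 [243. 363.] [0.464 0.081 0.012]
nut_a 0.59 [256. 356.] [0.475 0.142 0.012]
nut_a 0.53 [270. 302.] [0.598 0.229 0.012]
```

View pics/top0.png

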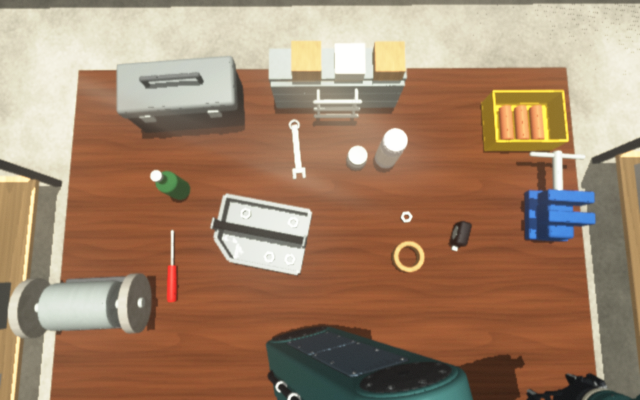

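View pics/side0.png

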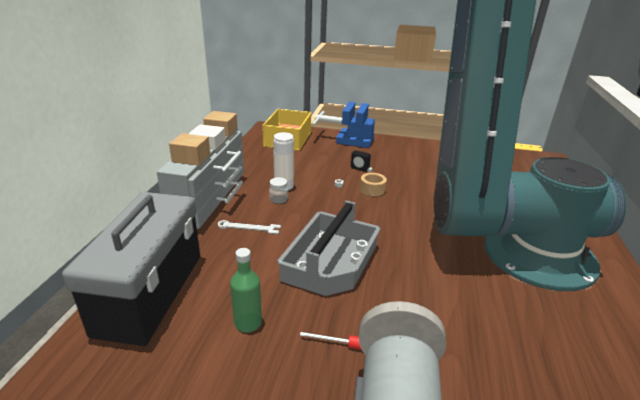

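The top view shows the stray nut at about (217,406), clear of the tape roll and tape measure. The tote is at (240,262) with its cut corner to the lower left, and the bottle and screwdriver lie to its left. I'll move above the nut now.

```bash
python3 -m handwheel '[{"x":0.05,"y":0.03,"z":0.01},{"x":0.1,"y":0.065,"z":0.02},{"x":0.15,"y":0.1,"z":0.02},{"x":0.2,"y":0.13,"z":0.02},{"x":0.25,"y":0.16,"z":0.02},{"x":0.3,"y":0.19,"z":0.02},{"x":0.35,"y":0.225,"z":0.02},{"x":0.4,"y":0.26,"z":0.02}]'
python3 - <<'E'
from h import *
st=ctrl.read_state();s=ctrl.snapshot("wrist");save(s,"w1.png");P=cloud(s,st)
print(st["ee_pos"],st["tool_rot"],st["joint_positions"].round(1))
for d in ctrl.cut_out("stray_nut",s)[:2]:
    m=d["mask"];p=P[m];p=p[np.isfinite(p[:,2])];t=p[p[:,2]>.01]
    print(d["p"],d["position"],m.sum(),t.mean(0),t.min(0),t.max(0)); 
    t2=(t[:,:2]).astype(np.float32); c=cv2.minEnclosingCircle(t2);print(c)
    h=cv2.convexHull(t2)[:,0]
    a=np.arange(0,60,2);w=[np.mean([np.ptp(h@[np.cos(np.radians(x+k)),np.sin(np.radians(x+k))]) for k in(0,60,120)]) for x in a]
    print("flat dir",a[np.argmin(w)],min(w),max(w))
t=ctrl.snapshot("top");C=cloud(t)
for d in ctrl.cut_out("tote",t)[:1]:
    p=C[d["mask"]];p=p[np.isfinite(p[:,2])]
    b=p[(p[:,2]>.1)&(p[:,2]<.125)];print("bar",len(b),b.mean(0),b.min(0),b.max(0),cv2.fitLine(b[:,:2].astype(np.float32),cv2.DIST_HUBER,0,.01,.01).ravel())
    for lo,hi in((.05,.07),):
        r=p[(p[:,2]>lo)&(p[:,2]<hi)];print("rim",cv2.minAreaRect(r[:,:2].astype(np.float32)))
hi=C[np.isfinite(C[...,2])];
for x0 in(.6,.7,.8,.9):
    k=hi[(hi[:,0]>x0)&(hi[:,0]<x0+.1)];print(x0,[ (y,round(float(k[(k[:,1]>y)&(k[:,1]<y+.2),2].max()),2)) for y in(-.3,-.1,.1,.3) if ((k[:,1]>y)&(k[:,1]<y+.2)).any()])
E
```

```text
[ 0.18337459 -0.4919191   0.24828705] [-8.99998314e+01 -6.59300596e-04 -1.59556292e+02] [-78.5  15.1  -2.8  72.2  -0.   81.1]
bar 764 [0.53490571 0.16925481 0.11421911] [0.49703956 0.04523003 0.10022838] [0.57195826 0.29536592 0.1209062 ] [0.19278407 0.9812412  0.53490573 0.16925481]
rim ((0.5356389284133911, 0.1696254014968872), (0.25235283374786377, 0.18227393925189972), 78.86814880371094)
0.6 [(-0.3, 0.01), (-0.1, 0.06), (0.1, 0.07), (0.3, 0.19)]
0.7 [(-0.3, 0.19), (-0.1, 0.07), (0.1, 0.01), (0.3, 0.01)]
0.8 [(-0.3, 0.15), (-0.1, 0.16), (0.1, 0.18), (0.3, 0.19)]
0.9 [(-0.3, 0.24), (-0.1, 0.24), (0.1, 0.19), (0.3, 0.23)]validation failed for argument at $[0]...
```

View pics/w1.png

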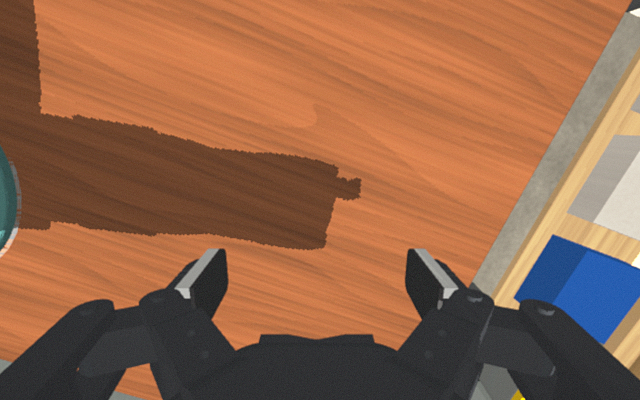

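The wrist view shows only bare bench between the fingers, because the move was refused. The rows probably need all four keys, so I'll add them.

```bash
python3 -m handwheel '[{"x":0.05,"y":0.03,"z":0.01,"turn":0},{"x":0.1,"y":0.065,"z":0.02,"turn":0},{"x":0.15,"y":0.1,"z":0.02,"turn":0},{"x":0.2,"y":0.13,"z":0.02,"turn":0},{"x":0.25,"y":0.16,"z":0.02,"turn":0},{"x":0.3,"y":0.19,"z":0.02,"turn":0},{"x":0.35,"y":0.225,"z":0.02,"turn":0},{"x":0.4,"y":0.26,"z":0.02,"turn":0}]' -
cat > nut.py <<'E'
from h import *
st=ctrl.read_state();s=ctrl.snapshot("wrist");save(s,"w2.png");P=cloud(s,st)
print(st["ee_pos"],st["tool_rot"],st["joint_positions"].round(1))
for d in ctrl.cut_out("stray_nut",s)[:2]:
    m=d["mask"];p=P[m];p=p[np.isfinite(p[:,2])];t=p[p[:,2]>.01]
    print(d["p"],d["position"],m.sum(),len(t))
    if len(t)<10: continue
    print(t.mean(0),t.min(0),t.max(0)); 
    t2=(t[:,:2]).astype(np.float32); c=cv2.minEnclosingCircle(t2);print(c)
    h=cv2.convexHull(t2)[:,0]
    a=np.arange(0,60,2);w=[np.mean([np.ptp(h@[np.cos(np.radians(x+k)),np.sin(np.radians(x+k))]) for k in(0,60,120)]) for x in a]
    print("flat dir",a[np.argmin(w)],min(w),max(w))
E
python3 nut.py
```

```text
time_s: 1.8
ee_pos: [0.5849, -0.2305, 0.2683]
tool_rot: [-90.0, 0.0, -159.6]
wrist_force: [0.1, -1.2, 0.0]
finger_gap: 0.0858
[ 0.58488385 -0.23053223  0.26830696] [-8.99871594e+01  5.87404627e-03 -1.59556484e+02] [-28.9  25.5  16.4  80.9  -0.  130.6]
0.74 [121.2, 39.7] 15012 8830
[0.52397359 0.06340515 0.05236268] [0.42478085 0.02849017 0.01000406] [0.62304113 0.16961373 0.11652681]
((0.5260703563690186, 0.11509589105844498), 0.11134536564350128)
flat dir 36 0.1821332741474894 0.19021029064289804
0.65 [180.3, 321.9] 340 233
[ 0.58704401 -0.24073309  0.01567023] [ 0.57321619 -0.25564621  0.01056193] [ 0.60045135 -0.22596982  0.01832013]
((0.5867171287536621, -0.24082879722118378), 0.014958948828279972)
flat dir 4 0.026946231640388747 0.029573494634070618
```

The nut is at (0.587, -0.241) with flats at 4° + 60k, and its size agrees. These moves offer no tilt axis, so before relying on it I'll test high up and empty-handed what the arm does when a pose is out of reach.

```bash
python3 -m handwheel '[{"x":0,"y":0,"z":0.06,"turn":0},{"x":0,"y":0,"z":0.12,"turn":0},{"x":0.04,"y":-0.02,"z":0.16,"turn":0},{"x":0.09,"y":-0.04,"z":0.18,"turn":0},{"x":0.14,"y":-0.06,"z":0.18,"turn":0},{"x":0.19,"y":-0.08,"z":0.18,"turn":0},{"x":0.24,"y":-0.1,"z":0.18,"turn":0},{"x":0.29,"y":-0.12,"z":0.18,"turn":0}]' -; python3 -c "
from h import *
print(ctrl.read_state()['joint_positions'].round(1))"
python3 -m handwheel '[{"x":0.06,"y":-0.02,"z":0,"turn":0},{"x":0.12,"y":-0.04,"z":0,"turn":0},{"x":0.2,"y":-0.08,"z":0,"turn":0},{"x":0.2,"y":-0.08,"z":0,"turn":0}]' -; python3 -c "
from h import *
print(ctrl.read_state()['joint_positions'].round(1))"
```

```text
time_s: 2.9
ee_pos: [0.6702, -0.2704, 0.3841]
tool_rot: [-89.8, 0.5, -159.6]
wrist_force: [0.2, -0.1, 0.9]
finger_gap: 0.085
[-28.5  47.   78.3 120.8   0.3 131. ]
time_s: 3.4
ee_pos: [0.6762, -0.2702, 0.3662]
tool_rot: [-91.1, -0.2, -159.5]
wrist_force: [0.1, -0.1, -0.2]
finger_gap: 0.0854
[-28.4  48.4  78.3 120.8   0.6 131.1]
```

At its limits (j3, j4) the arm starts to give up on tool orientation. I'll push upward to see whether that gives a usable radial tilt.

```bash
python3 -m handwheel '[{"x":0,"y":0,"z":0.06,"turn":0},{"x":0,"y":0,"z":0.12,"turn":0},{"x":0,"y":0,"z":0.18,"turn":0},{"x":0,"y":0,"z":0.24,"turn":0},{"x":0,"y":0,"z":0.3,"turn":0},{"x":0,"y":0,"z":0.3,"turn":0}]' -; python3 -c "
from h import *
print(ctrl.read_state()['joint_positions'].round(1))"
```

```text
time_s: 4.15
ee_pos: [0.6523, -0.259, 0.443]
tool_rot: [-86.5, 3.9, -159.5]
wrist_force: [0.0, 0.3, -0.1]
finger_gap: 0.085
[-28.6  42.2  78.3 120.8   0.6 131.1]
```

```bash
python3 -m handwheel '[{"x":0,"y":0,"z":0.06,"turn":0},{"x":0,"y":0,"z":0.12,"turn":0},{"x":0,"y":0,"z":0.18,"turn":0},{"x":0,"y":0,"z":0.24,"turn":0},{"x":0,"y":0,"z":0.3,"turn":0},{"x":0,"y":0,"z":0.36,"turn":0},{"x":0,"y":0,"z":0.42,"turn":0},{"x":0,"y":0,"z":0.42,"turn":0}]' -; python3 -c "
from h import *
print(ctrl.read_state()['joint_positions'].round(1))"
```

```text
time_s: 5.15
ee_pos: [0.6216, -0.2447, 0.5154]
tool_rot: [-81.8, 7.9, -159.1]
wrist_force: [-0.0, 0.4, -0.4]
finger_gap: 0.0853
[-28.8  36.1  78.3 120.8   0.7 130.9]
```

Pushing up tilts the tool radially by about 6° per second, with the fingertips outward and so the tote's near side low. I'll check the side view for clearance between the arm and a hanging tote.

```bash
python3 -c "
from h import *
s=ctrl.snapshot('side');save(s,'side1.png')"
```

```text
(no output)
```

View pics/side1.png

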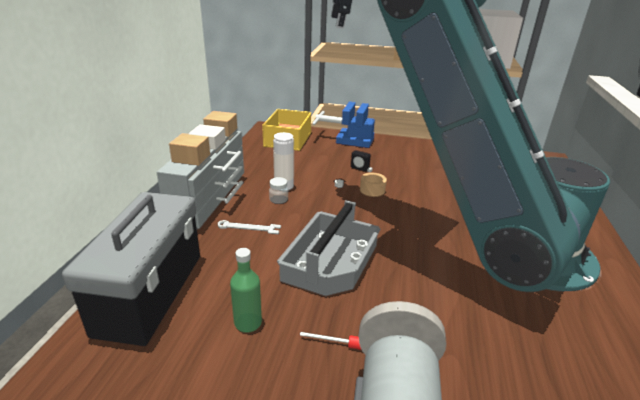

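The gripper hangs far out from the upper arm at (10,340), and my circle fit of the TCP path leaves about 0.3 m to the arm axis, so a hanging tote clears it. Back to the nut.

```bash
python3 -m handwheel '[{"x":-0.01,"y":0,"z":-0.05,"turn":2},{"x":-0.02,"y":0,"z":-0.11,"turn":4},{"x":-0.03,"y":0,"z":-0.17,"turn":6},{"x":-0.035,"y":0.004,"z":-0.23,"turn":8},{"x":-0.035,"y":0.004,"z":-0.29,"turn":10},{"x":-0.035,"y":0.004,"z":-0.34,"turn":13.6},{"x":-0.035,"y":0.004,"z":-0.36,"turn":13.6},{"x":-0.035,"y":0.004,"z":-0.36,"turn":13.6}]' 0.055; python3 -c "
from h import *
print(ctrl.read_state()['joint_positions'].round(1))"
```

```text
time_s: 6.2
ee_pos: [0.5854, -0.2401, 0.1531]
tool_rot: [-81.9, 7.9, -145.5]
wrist_force: [1.4, -0.6, 0.1]
finger_gap: 0.0551
[-31.3  20.9 -10.5  48.    3.8 115.1]
```

Useful: the commanded pose keeps the tilt it reached, so tilt ratchets. The nut grasp and tote pickup need a vertical tool, so I'll take the 11° out the same way: go back to the limit and push outward.

```bash
python3 -m handwheel '[{"x":0.0,"y":0,"z":0.06,"turn":-3},{"x":0.01,"y":0,"z":0.12,"turn":-7},{"x":0.02,"y":-0.01,"z":0.18,"turn":-7},{"x":0.04,"y":-0.015,"z":0.23,"turn":-7},{"x":0.07,"y":-0.03,"z":0.28,"turn":-7},{"x":0.1,"y":-0.04,"z":0.32,"turn":-7},{"x":0.15,"y":-0.06,"z":0.32,"turn":-7},{"x":0.21,"y":-0.085,"z":0.32,"turn":-7}]' -; python3 -m handwheel '[{"x":0.055,"y":-0.022,"z":0,"turn":0},{"x":0.11,"y":-0.044,"z":0,"turn":0},{"x":0.165,"y":-0.066,"z":0,"turn":0},{"x":0.22,"y":-0.088,"z":0,"turn":0},{"x":0.275,"y":-0.11,"z":0,"turn":0},{"x":0.33,"y":-0.132,"z":0,"turn":0}]' - ; python3 -c "
from h import *
print(ctrl.read_state()['joint_positions'].round(1))"
```

```text
time_s: 7.2
ee_pos: [0.645, -0.2666, 0.4556]
tool_rot: [-86.4, 5.9, -152.6]
wrist_force: [-92.4, 57.4, 28.4]
finger_gap: 0.055
time_s: 7.95
ee_pos: [0.6532, -0.2719, 0.4335]
tool_rot: [-88.1, 5.3, -152.7]
wrist_force: [0.0, 0.5, 0.4]
finger_gap: 0.0546
[-30.5  43.   78.3 120.8   3.5 122.4]
```

The 92 N reading came at the hard stop against the joint limits and went back to zero, so I'll approach them gently from now on. I'll turn the remaining tilt into the radial direction and push it out.

```bash
python3 -m handwheel '[{"x":0.01,"y":-0.004,"z":0,"turn":-9},{"x":0.02,"y":-0.008,"z":0,"turn":-18},{"x":0.04,"y":-0.02,"z":0,"turn":-27},{"x":0.08,"y":-0.04,"z":0,"turn":-34},{"x":0.13,"y":-0.06,"z":0,"turn":-34},{"x":0.18,"y":-0.08,"z":0,"turn":-34},{"x":0.23,"y":-0.1,"z":0,"turn":-34},{"x":0.28,"y":-0.12,"z":0,"turn":-34}]' -; python3 -c "
from h import *
s=ctrl.read_state();print(s['joint_positions'].round(1),R.from_euler('xyz',s['tool_rot'],degrees=True).as_matrix()[:,1])"
```

```text
time_s: 8.95
ee_pos: [0.6543, -0.2771, 0.4204]
tool_rot: [-89.3, 3.4, 173.3]
wrist_force: [-0.9, -0.6, -0.2]
finger_gap: 0.0551
[-29.8  44.   78.3 120.8   0.7 156.9] [ 0.05749512 -0.01884791 -0.99816786]
```

```bash
for i in 1; do python3 -m handwheel '[{"x":0.28,"y":-0.13,"z":0,"turn":0},{"x":0.28,"y":-0.13,"z":0,"turn":0},{"x":0.28,"y":-0.13,"z":0,"turn":0},{"x":0.28,"y":-0.13,"z":0,"turn":0}]' -; done;  python3 -m handwheel '[{"x":0.28,"y":-0.13,"z":0,"turn":0},{"x":0.28,"y":-0.13,"z":0,"turn":0},{"x":0.28,"y":-0.13,"z":0,"turn":0},{"x":0.28,"y":-0.13,"z":0,"turn":0}]' -; python3 -c "
from h import *
s=ctrl.read_state();print(s['joint_positions'].round(1),R.from_euler('xyz',s['tool_rot'],degrees=True).as_matrix()[:,1])"
```

```text
time_s: 9.45
ee_pos: [0.6591, -0.2859, 0.3986]
tool_rot: [-90.3, 1.9, 173.3]
wrist_force: [-0.5, -0.2, -0.6]
finger_gap: 0.0548
time_s: 9.95
ee_pos: [0.6633, -0.2928, 0.3788]
tool_rot: [-91.3, 0.6, 173.3]
wrist_force: [-0.8, 0.6, 0.3]
finger_gap: 0.0548
[-30.8  47.4  78.3 120.8   1.4 155.9] [ 0.01337346  0.02066455 -0.99969702]
```

```bash
python3 -m handwheel '[{"x":-0.02,"y":0.012,"z":-0.03,"turn":6},{"x":-0.04,"y":0.03,"z":-0.08,"turn":14},{"x":-0.06,"y":0.045,"z":-0.13,"turn":22},{"x":-0.076,"y":0.052,"z":-0.18,"turn":31},{"x":-0.076,"y":0.052,"z":-0.23,"turn":40.7},{"x":-0.076,"y":0.052,"z":-0.265,"turn":40.7},{"x":-0.076,"y":0.052,"z":-0.28,"turn":40.7},{"x":-0.076,"y":0.052,"z":-0.28,"turn":40.7}]' 0.055; python3 nut.py
```

```text
time_s: 10.95
ee_pos: [0.585, -0.2393, 0.0965]
tool_rot: [-91.6, 0.5, -146.0]
wrist_force: [1.1, -0.1, 0.2]
finger_gap: 0.0549
[ 0.58498639 -0.23930572  0.09647368] [ -91.58610402    0.47120995 -146.02247621] [-30.1  30.6  -2.   58.7   1.1 115.9]
0.97 [223.3, 317.3] 951 734
[ 0.58746848 -0.24047113  0.01536019] [ 0.57298489 -0.25554303  0.01008037] [ 0.60058839 -0.22540615  0.01841374]
((0.5870962142944336, -0.24049220979213715), 0.015218413434922695)
flat dir 4 0.026883824109625132 0.029995019407929497
```

View pics/w2.png

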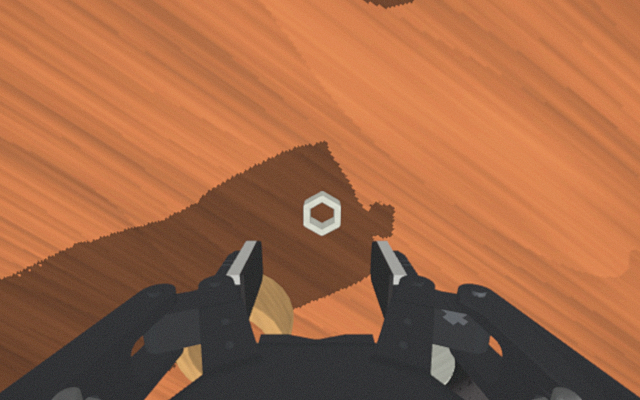

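The nut is centred at (213,322) between the fingers with its flats facing the pads. The tape roll, at about (270,310), lies below and behind, clear of the fingers. I'll go down, grip and lift.

```bash
python3 -m handwheel '[{"x":0.002,"y":-0.001,"z":-0.03,"turn":0},{"x":0.002,"y":-0.001,"z":-0.055,"turn":0},{"x":0.002,"y":-0.001,"z":-0.07,"turn":0},{"x":0.002,"y":-0.001,"z":-0.077,"turn":0},{"x":0.002,"y":-0.001,"z":-0.077,"turn":0}]' 0.055; python3 -m handwheel '[{"x":0,"y":0,"z":0,"turn":0},{"x":0,"y":0,"z":0,"turn":0},{"x":0,"y":0,"z":0,"turn":0},{"x":0,"y":0,"z":0,"turn":0},{"x":0,"y":0,"z":0,"turn":0}]' 0.015; python3 -m handwheel '[{"x":0,"y":0,"z":0.02,"turn":0},{"x":0,"y":0,"z":0.06,"turn":0},{"x":0,"y":0,"z":0.12,"turn":0},{"x":0,"y":0,"z":0.17,"turn":0},{"x":0,"y":0,"z":0.19,"turn":0}]' -
```

```text
time_s: 11.68
ee_pos: [0.5897, -0.242, 0.0226]
tool_rot: [-91.2, 0.6, -146.0]
wrist_force: [-0.2, -0.4, -0.1]
finger_gap: 0.0552
time_s: 12.3
ee_pos: [0.5897, -0.2419, 0.0229]
tool_rot: [-91.2, 0.7, -146.0]
wrist_force: [-1.6, 0.7, 6.9]
finger_gap: 0.0247
time_s: 12.92
ee_pos: [0.5899, -0.242, 0.2156]
tool_rot: [-91.0, 0.7, -146.0]
wrist_force: [-0.1, -1.1, -1.7]
finger_gap: 0.0252
```

```bash
python3 -m handwheel '[{"x":-0.01,"y":0.04,"z":0,"turn":10},{"x":-0.022,"y":0.095,"z":0,"turn":20},{"x":-0.036,"y":0.155,"z":0,"turn":30},{"x":-0.05,"y":0.215,"z":0,"turn":40},{"x":-0.064,"y":0.275,"z":0,"turn":50},{"x":-0.078,"y":0.335,"z":0,"turn":60},{"x":-0.092,"y":0.395,"z":0,"turn":70},{"x":-0.103,"y":0.44,"z":0,"turn":80}]' -; python3 -m handwheel '[{"x":0,"y":0.011,"z":0,"turn":10},{"x":0,"y":0.011,"z":0,"turn":20},{"x":0,"y":0.011,"z":0,"turn":30},{"x":0,"y":0.011,"z":-0.02,"turn":40},{"x":0,"y":0.011,"z":-0.04,"turn":50},{"x":0,"y":0.011,"z":-0.06,"turn":55},{"x":0,"y":0.011,"z":-0.06,"turn":55}]' -
python3 - <<'E'
from h import *
s=ctrl.snapshot("top");C=cloud(s)
for d in ctrl.place_of("nut_a",s)[:6]: print(round(d["p"],2),np.round(d["position"]),atz(s,d["position"],.012).round(3))
f=s["frame"][170:300,180:340,::-1];cv2.imwrite("pics/t2.png",cv2.resize(f,None,fx=4,fy=4,interpolation=cv2.INTER_CUBIC))
E
```

```text
time_s: 13.92
ee_pos: [0.4853, 0.2005, 0.2125]
tool_rot: [-91.2, 0.6, -65.6]
wrist_force: [0.5, -0.2, -0.9]
finger_gap: 0.025
time_s: 14.8
ee_pos: [0.4855, 0.2092, 0.1514]
tool_rot: [-91.3, 0.7, -11.1]
wrist_force: [-0.1, -0.3, 0.0]
finger_gap: 0.0253
0.54 [212. 247.] [0.6   0.217 0.012]
0.52 [259. 289.] [0.466 0.094 0.012]
0.39 [221. 292.] [0.574 0.086 0.012]
0.39 [254. 271.] [0.48  0.146 0.012]
```

View pics/t2.png

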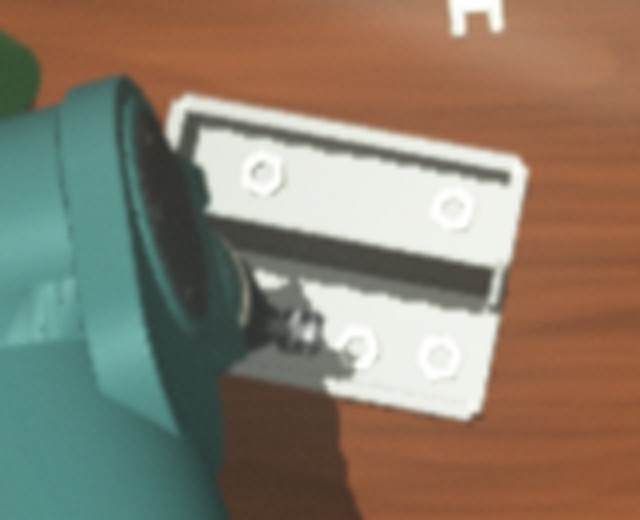

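The top crop shows all four nuts in place, and the gripper over the free floor on the near side of the bar, with no nut under it. I'll lower and release.

```bash
python3 -m handwheel '[{"x":0,"y":0,"z":-0.03,"turn":0},{"x":0,"y":0,"z":-0.06,"turn":0},{"x":0,"y":0,"z":-0.08,"turn":0},{"x":0,"y":0,"z":-0.084,"turn":0},{"x":0,"y":0,"z":-0.084,"turn":0}]' -; python3 -m handwheel '[{"x":0,"y":0,"z":0,"turn":0},{"x":0,"y":0,"z":0,"turn":0},{"x":0,"y":0,"z":0,"turn":0},{"x":0,"y":0,"z":0.02,"turn":0},{"x":0,"y":0,"z":0.07,"turn":0},{"x":0.02,"y":-0.02,"z":0.12,"turn":-10},{"x":0.05,"y":-0.04,"z":0.14,"turn":-20},{"x":0.05,"y":-0.04,"z":0.14,"turn":-30}]' 0.045;  python3 - <<'E'
from h import *
s=ctrl.read_state();print(s['joint_positions'].round(1),R.from_euler('xyz',s['tool_rot'],degrees=True).as_matrix()[:,1])
w=ctrl.snapshot("wrist");save(w,"w3.png")
for d in ctrl.place_of("nut_a",w)[:7]: print(round(d["p"],2),np.round(d["position"]),atz(w,d["position"],.012,s).round(3))
E
```

```text
time_s: 15.52
ee_pos: [0.4867, 0.2095, 0.0688]
tool_rot: [-91.2, 0.6, -11.1]
wrist_force: [-0.1, -1.1, -1.4]
finger_gap: 0.0249
time_s: 16.52
ee_pos: [0.5385, 0.1682, 0.2094]
tool_rot: [-91.1, 0.5, -41.4]
wrist_force: [-0.1, -0.5, -0.5]
finger_gap: 0.0449
[ 9.2 20.5 -0.7 69.9 -0.3 50.7] [-0.0194848  -0.00903829 -0.9997693 ]
0.81 [179. 229.] [0.467 0.097 0.012]
0.79 [252. 287.] [0.572 0.087 0.012]
0.68 [197. 394.] [0.602 0.221 0.012]
```

View pics/w3.png

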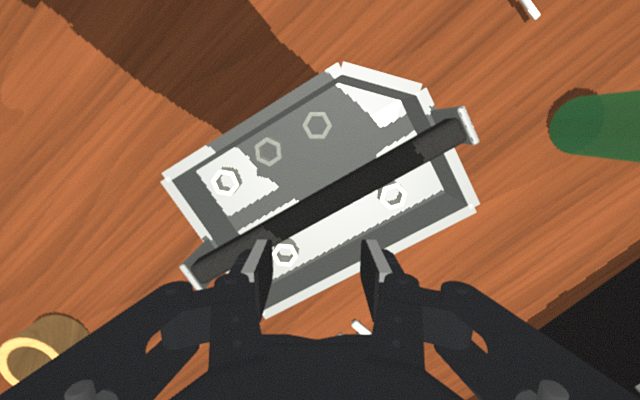

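The wrist view shows all five nuts inside: (180,227), (152,267), (125,317), (195,394) and (252,287). I'll turn across the bar and check it from close by.

```bash
python3 -m handwheel '[{"x":0,"y":0,"z":0,"turn":-10},{"x":0,"y":0,"z":0,"turn":-20},{"x":-0.0035,"y":0.001,"z":0,"turn":-30},{"x":-0.0035,"y":0.001,"z":0,"turn":-40},{"x":-0.0035,"y":0.001,"z":0,"turn":-50},{"x":-0.0035,"y":0.001,"z":0,"turn":-59.7},{"x":-0.0035,"y":0.001,"z":0,"turn":-59.7}]' 0.065;  python3 - <<'E'
from h import *
s=ctrl.read_state();print(s['ee_pos'],s['tool_rot'],s['joint_positions'].round(1))
w=ctrl.snapshot("wrist");P=cloud(w,s)
d=ctrl.cut_out("handle",w)[0];print(d["p"])
p=P[d["mask"]];p=p[np.isfinite(p[:,2])];b=p[(p[:,2]>.106)&(p[:,2]<.124)]
u=np.array([.193,.981]);n=np.array([.981,-.193]);c=np.array([.535,.169])
q=(b[:,:2]-c);a=q@u;o=q@n
for l in np.arange(-.13,.13,.04):
    m=(a>l)&(a<l+.04)
    if m.sum()>5: print(round(l+.02,2),m.sum(),np.percentile(o[m],[2,50,98]).round(4),np.median(b[m,2]).round(4))
print(np.percentile(a,[0,1,99,100]).round(3))
E
```

```text
time_s: 17.5
ee_pos: [0.5323, 0.1705, 0.2077]
tool_rot: [-91.3, 0.6, -100.4]
wrist_force: [0.4, -0.7, 0.5]
finger_gap: 0.0652
[0.53225442 0.1705241  0.20773126] [ -91.28854027    0.61892236 -100.43476102] [  8.9  19.9  -2.1  69.1   1.  109.3]
0.82
-0.11 516 [-0.0088  0.0007  0.0108] 0.1146
-0.07 1012 [-0.0082  0.0011  0.0106] 0.1147
-0.03 1163 [-0.0086  0.001   0.0105] 0.1146
0.01 1322 [-0.0083  0.001   0.0106] 0.1147
0.05 1510 [-0.0085  0.001   0.0106] 0.1146
0.09 1762 [-0.0088  0.001   0.0105] 0.1146
0.13 952 [-0.0125  0.0009  0.0141] 0.1144
[-0.118 -0.109  0.125  0.127]
```

```bash
python3 -m handwheel '[{"x":0.0035,"y":-0.0015,"z":-0.03,"turn":-0.7},{"x":0.0035,"y":-0.0015,"z":-0.065,"turn":-0.7},{"x":0.0035,"y":-0.0015,"z":-0.09,"turn":-0.7},{"x":0.0035,"y":-0.0015,"z":-0.102,"turn":-0.7},{"x":0.0035,"y":-0.0015,"z":-0.105,"turn":-0.7},{"x":0.0035,"y":-0.0015,"z":-0.105,"turn":-0.7}]' -; python3 -m handwheel '[{"x":0,"y":0,"z":0,"turn":0},{"x":0,"y":0,"z":0,"turn":0},{"x":0,"y":0,"z":0,"turn":0},{"x":0,"y":0,"z":0,"turn":0},{"x":0,"y":0,"z":0,"turn":0},{"x":0,"y":0,"z":0,"turn":0},{"x":0,"y":0,"z":0,"turn":0}]' 0.002; python3 -m handwheel '[{"x":0,"y":0,"z":0.005,"turn":0},{"x":0,"y":0,"z":0.015,"turn":0},{"x":0,"y":0,"z":0.03,"turn":0},{"x":0,"y":0,"z":0.05,"turn":0},{"x":0,"y":0,"z":0.07,"turn":0},{"x":0,"y":0,"z":0.09,"turn":0},{"x":0,"y":0,"z":0.1,"turn":0}]' -
```

```text
time_s: 18.35
ee_pos: [0.5366, 0.1689, 0.1035]
tool_rot: [-91.2, 0.6, -101.4]
wrist_force: [-0.1, 0.9, 0.5]
finger_gap: 0.065
time_s: 19.23
ee_pos: [0.5364, 0.1689, 0.1035]
tool_rot: [-91.2, 0.6, -101.4]
wrist_force: [-1.9, 0.4, 6.1]
finger_gap: 0.0189
time_s: 20.1
ee_pos: [0.5366, 0.1689, 0.2046]
tool_rot: [-91.2, 0.7, -101.4]
wrist_force: [0.1, -0.4, -5.8]
finger_gap: 0.0192
```

The tote is lifted at 5.8 N and the bar is held at 19 mm. I'll raise it and turn it by 71° so the chosen tilt direction points back toward the base.

```bash
python3 -m handwheel '[{"x":0,"y":0,"z":0.02,"turn":2},{"x":0,"y":0,"z":0.045,"turn":8},{"x":0,"y":0,"z":0.07,"turn":16},{"x":0.005,"y":0,"z":0.095,"turn":25},{"x":0.015,"y":0,"z":0.115,"turn":34},{"x":0.03,"y":0,"z":0.135,"turn":43},{"x":0.045,"y":0,"z":0.15,"turn":52},{"x":0.06,"y":0,"z":0.16,"turn":60}]' -; python3 -m handwheel '[{"x":0.015,"y":0,"z":0.005,"turn":7},{"x":0.03,"y":0,"z":0.01,"turn":11},{"x":0.045,"y":0,"z":0.015,"turn":11},{"x":0.06,"y":0,"z":0.02,"turn":11},{"x":0.065,"y":0,"z":0.025,"turn":11}]' -;  python3 - <<'E'
from h import *
s=ctrl.read_state();print(s['joint_positions'].round(1),R.from_euler('xyz',s['tool_rot'],degrees=True).as_matrix()[:,1].round(3))
t=ctrl.snapshot("side");save(t,"side2.png")
E
```

```text
time_s: 21.1
ee_pos: [0.5966, 0.1688, 0.3636]
tool_rot: [-91.3, 0.6, -41.1]
wrist_force: [-0.5, -0.4, -4.6]
finger_gap: 0.0191
time_s: 21.72
ee_pos: [0.6618, 0.1688, 0.3873]
tool_rot: [-91.3, 0.7, -30.4]
wrist_force: [0.3, -0.1, -6.0]
finger_gap: 0.019
[  7.7  38.3  59.2 112.2  -0.6  38.1] [-0.022 -0.014 -1.   ]
```

View pics/side2.png

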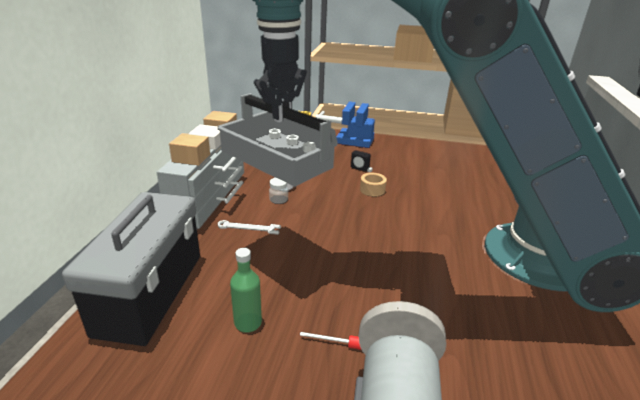

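The tote hangs level at about (275,140), with its cut corner at (310,160) facing the robot and the nuts visible inside. Next I'll push gently up into the limit to tilt it.

```bash
cat > j.py <<'E'
from h import *
s=ctrl.read_state();m=R.from_euler('xyz',s['tool_rot'],degrees=True).as_matrix();y=m[:,1]
g=m.T@[0,0,-1]; # downhill: in-plane part of gravity in tool frame; tool: z=jaw axis=+-tote y
print(s['joint_positions'].round(1),'tilt',np.degrees(np.arccos(-y[2])).round(1),'dir',np.degrees(np.arctan2(y[1],y[0])).round(1),'g x,z',g[0].round(3),g[2].round(3))
E
python3 -m handwheel '[{"x":0.005,"y":0,"z":0.01,"turn":0},{"x":0.01,"y":0,"z":0.02,"turn":0},{"x":0.01,"y":0,"z":0.035,"turn":0},{"x":0.01,"y":0,"z":0.055,"turn":0},{"x":0.01,"y":0,"z":0.08,"turn":0},{"x":0.01,"y":0,"z":0.11,"turn":0},{"x":0.01,"y":0,"z":0.15,"turn":0},{"x":0.01,"y":0,"z":0.2,"turn":0}]' -; python3 j.py
```

```text
time_s: 22.78
ee_pos: [0.6134, 0.1538, 0.4736]
tool_rot: [-89.2, -1.8, -30.4]
wrist_force: [-0.3, -0.3, -5.9]
finger_gap: 0.0193
[  6.9  34.6  67.4 120.8  -0.5  37.3] tilt 2.0 dir -6.0 g x,z -0.032 -0.014
```

```bash
python3 -m handwheel '[{"x":0.0,"y":0,"z":0.03,"turn":0},{"x":0.0,"y":0,"z":0.06,"turn":0},{"x":0,"y":0,"z":0.11,"turn":0},{"x":0,"y":0,"z":0.16,"turn":0},{"x":0,"y":0,"z":0.21,"turn":0},{"x":0,"y":0,"z":0.26,"turn":0},{"x":0,"y":0,"z":0.31,"turn":0},{"x":0,"y":0,"z":0.36,"turn":0}]' -; python3 j.py;python3 -m handwheel '[{"x":0.0,"y":0,"z":0.06,"turn":0},{"x":0.0,"y":0,"z":0.12,"turn":0},{"x":0,"y":0,"z":0.18,"turn":0},{"x":0,"y":0,"z":0.24,"turn":0},{"x":0,"y":0,"z":0.3,"turn":0},{"x":0,"y":0,"z":0.36,"turn":0},{"x":0,"y":0,"z":0.42,"turn":0},{"x":0,"y":0,"z":0.48,"turn":0}]' -; python3 j.py
```

```text
time_s: 23.78
ee_pos: [0.5311, 0.1321, 0.544]
tool_rot: [-87.1, -4.4, -30.5]
wrist_force: [0.7, 0.4, -5.8]
finger_gap: 0.019
[  5.6  23.9  59.9 120.8  -0.2  35.9] tilt 5.2 dir 2.9 g x,z -0.076 -0.05
time_s: 24.78
ee_pos: [0.4594, 0.1133, 0.5916]
tool_rot: [-85.1, -7.1, -30.7]
wrist_force: [-0.6, -0.0, -6.1]
finger_gap: 0.0188
[  3.9  15.1  54.6 120.8   0.   34.3] tilt 8.6 dir 4.2 g x,z -0.123 -0.085
```

```bash
python3 -m handwheel '[{"x":0.03,"y":0.005,"z":0.04,"turn":0},{"x":0.06,"y":0.01,"z":0.08,"turn":0},{"x":0.1,"y":0.02,"z":0.13,"turn":0},{"x":0.14,"y":0.025,"z":0.18,"turn":0},{"x":0.18,"y":0.03,"z":0.23,"turn":0},{"x":0.22,"y":0.035,"z":0.28,"turn":0},{"x":0.26,"y":0.04,"z":0.33,"turn":0},{"x":0.3,"y":0.04,"z":0.38,"turn":0}]' -; python3 j.py
```

```text
time_s: 25.78
ee_pos: [0.545, 0.1194, 0.5825]
tool_rot: [-83.0, -9.7, -30.9]
wrist_force: [0.8, -0.0, -6.3]
finger_gap: 0.0192
[  3.9  23.4  66.1 120.8   0.2  34.3] tilt 11.9 dir 5.0 g x,z -0.168 -0.119
```

```bash
python3 -m handwheel '[{"x":0.03,"y":0.0,"z":0.05,"turn":-1},{"x":0.06,"y":0.0,"z":0.105,"turn":-2},{"x":0.09,"y":0.0,"z":0.16,"turn":-3},{"x":0.12,"y":0.0,"z":0.215,"turn":-3},{"x":0.15,"y":0.0,"z":0.27,"turn":-3},{"x":0.18,"y":0.0,"z":0.325,"turn":-3},{"x":0.21,"y":0.0,"z":0.38,"turn":-3},{"x":0.24,"y":0.0,"z":0.43,"turn":-3}]' -; python3 j.py;  python3 -m handwheel '[{"x":0.03,"y":0.0,"z":0.05,"turn":0},{"x":0.06,"y":0.0,"z":0.105,"turn":0},{"x":0.09,"y":0.0,"z":0.16,"turn":0},{"x":0.12,"y":0.0,"z":0.215,"turn":0},{"x":0.15,"y":0.0,"z":0.27,"turn":0},{"x":0.18,"y":0.0,"z":0.325,"turn":0},{"x":0.21,"y":0.0,"z":0.38,"turn":0},{"x":0.24,"y":0.0,"z":0.43,"turn":0}]' -; python3 j.py
```

```text
time_s: 26.78
ee_pos: [0.5735, 0.0973, 0.5931]
tool_rot: [-80.9, -12.3, -34.3]
wrist_force: [-0.2, -0.4, -5.1]
finger_gap: 0.0191
[  1.5  25.3  71.4 120.8   0.3  34.8] tilt 15.2 dir 2.6 g x,z -0.213 -0.154
time_s: 27.78
ee_pos: [0.5944, 0.0797, 0.6054]
tool_rot: [-78.9, -14.9, -34.8]
wrist_force: [0.7, -0.5, -4.7]
finger_gap: 0.0193
[ -0.6  26.8  76.1 120.8   1.1  32.9] tilt 18.5 dir 2.7 g x,z -0.256 -0.187
```

```bash
python3 -m handwheel '[{"x":0.01,"y":0.0,"z":0.05,"turn":0},{"x":0.02,"y":0.0,"z":0.11,"turn":0},{"x":0.03,"y":0.0,"z":0.17,"turn":0},{"x":0.04,"y":0.0,"z":0.23,"turn":0},{"x":0.05,"y":0.0,"z":0.29,"turn":0},{"x":0.06,"y":0.0,"z":0.35,"turn":0},{"x":0.07,"y":0.0,"z":0.41,"turn":0},{"x":0.08,"y":0.0,"z":0.47,"turn":0}]' -; python3 j.py;  python3 -m handwheel '[{"x":0.02,"y":0.0,"z":0.05,"turn":-1},{"x":0.04,"y":0.0,"z":0.105,"turn":-2},{"x":0.06,"y":0.0,"z":0.16,"turn":-2},{"x":0.08,"y":0.0,"z":0.215,"turn":-2},{"x":0.1,"y":0.0,"z":0.27,"turn":-2},{"x":0.12,"y":0.0,"z":0.325,"turn":-2},{"x":0.14,"y":0.0,"z":0.38,"turn":-2},{"x":0.16,"y":0.0,"z":0.43,"turn":-2}]' -; python3 j.py; python3 -c "
from h import *
s=ctrl.snapshot('side');save(s,'side3.png');s=ctrl.snapshot('top');save(s,'top3.png')"
```

```text
time_s: 28.78
ee_pos: [0.5457, 0.068, 0.6483]
tool_rot: [-76.8, -17.5, -35.4]
wrist_force: [-0.2, 0.1, -5.5]
finger_gap: 0.0188
[ -2.3  20.9  73.4 120.8   1.8  31.4] tilt 21.8 dir 2.5 g x,z -0.3 -0.217
time_s: 29.78
ee_pos: [0.5496, 0.0574, 0.6675]
tool_rot: [-74.7, -20.0, -38.1]
wrist_force: [-0.5, -0.4, -6.0]
finger_gap: 0.0188
[ -3.3  20.9  76.7 120.8   1.6  32.4] tilt 25.0 dir 0.6 g x,z -0.343 -0.248
```

View pics/top3.png

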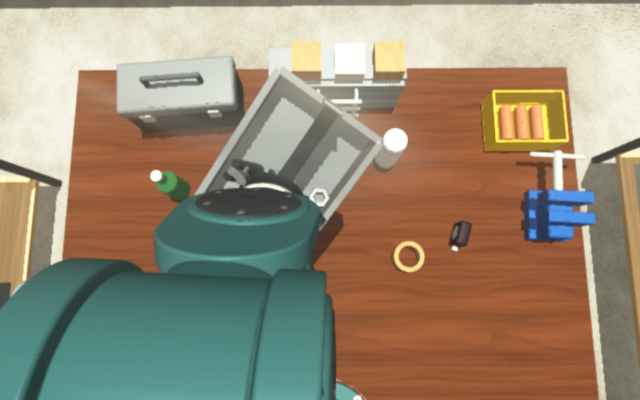

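The top view at 25° shows the uphill floor empty and one nut at (320,197) near the low side wall. The rest are hidden under the wrist, towards the corner. I'll tilt further.

```bash
for k in 1; do python3 -m handwheel '[{"x":0.015,"y":0.0,"z":0.05,"turn":0},{"x":0.03,"y":0.0,"z":0.11,"turn":0},{"x":0.04,"y":0.0,"z":0.17,"turn":0},{"x":0.05,"y":0.0,"z":0.23,"turn":0},{"x":0.06,"y":0.0,"z":0.29,"turn":0},{"x":0.07,"y":0.0,"z":0.35,"turn":0},{"x":0.08,"y":0.0,"z":0.41,"turn":0},{"x":0.09,"y":0.0,"z":0.47,"turn":0}]' -; python3 j.py; done; python3 -m handwheel '[{"x":0.015,"y":0.0,"z":0.05,"turn":0},{"x":0.03,"y":0.0,"z":0.11,"turn":0},{"x":0.04,"y":0.0,"z":0.17,"turn":0},{"x":0.05,"y":0.0,"z":0.23,"turn":0},{"x":0.06,"y":0.0,"z":0.29,"turn":0},{"x":0.07,"y":0.0,"z":0.35,"turn":0},{"x":0.08,"y":0.0,"z":0.41,"turn":0},{"x":0.09,"y":0.0,"z":0.47,"turn":0}]' -; python3 j.py; python3 -m handwheel '[{"x":0.015,"y":0.0,"z":0.05,"turn":-1},{"x":0.03,"y":0.0,"z":0.11,"turn":-2},{"x":0.04,"y":0.0,"z":0.17,"turn":-2},{"x":0.05,"y":0.0,"z":0.23,"turn":-2},{"x":0.06,"y":0.0,"z":0.29,"turn":-2},{"x":0.07,"y":0.0,"z":0.35,"turn":-2},{"x":0.08,"y":0.0,"z":0.41,"turn":-2},{"x":0.09,"y":0.0,"z":0.47,"turn":-2}]' -; python3 j.py
```

```text
time_s: 30.88
ee_pos: [0.5321, 0.0515, 0.6966]
tool_rot: [-72.3, -23.0, -39.0]
wrist_force: [0.9, -0.1, -4.8]
finger_gap: 0.0194
[ -4.4  18.8  78.3 120.8   2.3  31.6] tilt 28.7 dir 0.3 g x,z -0.39 -0.281
time_s: 31.88
ee_pos: [0.5038, 0.0442, 0.7247]
tool_rot: [-70.1, -25.5, -39.9]
wrist_force: [0.2, 0.5, -5.3]
finger_gap: 0.0191
[ -6.   15.7  78.3 120.8   3.3  30.3] tilt 31.9 dir 0.2 g x,z -0.43 -0.308
time_s: 32.88
ee_pos: [0.4757, 0.0354, 0.7491]
tool_rot: [-68.0, -27.7, -42.9]
wrist_force: [-0.0, 0.2, -5.3]
finger_gap: 0.0195
[ -7.4  12.8  78.3 120.8   3.2  31. ] tilt 34.8 dir -1.8 g x,z -0.464 -0.332
```

```bash
python3 -m handwheel '[{"x":0.015,"y":0.0,"z":0.05,"turn":0},{"x":0.03,"y":0.0,"z":0.11,"turn":0},{"x":0.04,"y":0.0,"z":0.17,"turn":0},{"x":0.05,"y":0.0,"z":0.23,"turn":0},{"x":0.06,"y":0.0,"z":0.29,"turn":0},{"x":0.07,"y":0.0,"z":0.35,"turn":0},{"x":0.08,"y":0.0,"z":0.41,"turn":0},{"x":0.09,"y":0.0,"z":0.47,"turn":0}]' -; python3 -m handwheel '[{"x":0.015,"y":0.0,"z":0.05,"turn":0},{"x":0.03,"y":0.0,"z":0.11,"turn":0},{"x":0.04,"y":0.0,"z":0.17,"turn":0},{"x":0.05,"y":0.0,"z":0.23,"turn":0},{"x":0.06,"y":0.0,"z":0.29,"turn":0},{"x":0.06,"y":0.0,"z":0.29,"turn":0}]' -; python3 -m handwheel '[{"x":0,"y":0,"z":0,"turn":0},{"x":0,"y":0,"z":0,"turn":0},{"x":0,"y":0,"z":0,"turn":0},{"x":0,"y":0,"z":0,"turn":0}]' -; python3 j.py
python3 - <<'E'
from h import *
a=ctrl.snapshot("wrist")["frame"];b=ctrl.snapshot("side")["frame"]
cv2.imwrite("pics/f1.png",np.vstack([cv2.resize(a,(480,300)),cv2.resize(b,(480,300))])[...,::-1])
E
```

```text
time_s: 33.88
ee_pos: [0.4514, 0.0279, 0.7697]
tool_rot: [-65.9, -29.7, -43.8]
wrist_force: [0.1, 0.3, -5.7]
finger_gap: 0.0191
time_s: 34.62
ee_pos: [0.4322, 0.0205, 0.7858]
tool_rot: [-64.1, -31.3, -44.7]
wrist_force: [0.1, -1.1, -5.6]
finger_gap: 0.0192
time_s: 35.12
ee_pos: [0.4323, 0.0204, 0.7857]
tool_rot: [-64.1, -31.3, -44.7]
wrist_force: [-0.2, 0.1, -5.8]
finger_gap: 0.0194
[-12.5   8.2  78.3 120.8   6.9  27.3] tilt 39.8 dir -1.7 g x,z -0.519 -0.373
```

View pics/f1.png

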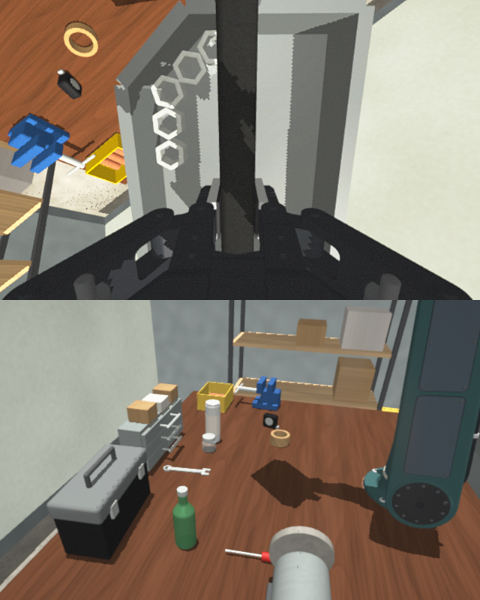

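The wrist view shows all five nuts in a chain round the cut corner: (45,212), (68,190), (92,165), (122,167) and (155,167). Nothing was spilled on the bench. I'll measure them in the tote frame to see how far the last ones are from the corner.

```bash
cat > n.py <<'E'
from h import *
s=ctrl.snapshot("wrist");save(s,"w9.png");K=np.array(s["camera_matrix"]);T=np.array(s["tool_from_camera"]);d=s["depth"];v,u=np.indices(d.shape)
P=np.stack([(u-K[0,2])/K[0,0]*d,(v-K[1,2])/K[1,1]*d,d],-1)@T[:3,:3].T+T[:3,3]
Q=np.stack([P[...,0],P[...,2],.103-P[...,1]],-1);Q[d==0]=np.nan
m=(abs(Q[...,0])<.1)&(abs(Q[...,1])<.07)&(abs(Q[...,1])>.025)&(abs(Q[...,2]-.004)<.03)
A=Q[m];A=A[np.isfinite(A[:,2])];c=None
for _ in range(6):
    c,*_=np.linalg.lstsq(np.c_[A[:,:2],np.ones(len(A))],A[:,2],rcond=None);r=A[:,2]-np.c_[A[:,:2],np.ones(len(A))]@c
    A=A[abs(r)<max(.003,r.std())]
print("floor plane slopes deg",np.degrees(np.arctan(c[:2])).round(1),c[2].round(4))
for k in ctrl.cut_out("nut_a",s)[:8]:
    q=Q[k["mask"]];q=q[np.isfinite(q[:,2])];h=q[:,2]-np.c_[q[:,:2],np.ones(len(q))]@c;q=q[(h>.008)&(h<.022)]
    if len(q)<20: print(k["p"],"few");continue
    ctr=(q.min(0)+q.max(0))/2;print(round(k["p"],2),np.round(k["position"]),k["mask"].sum(),(ctr*1000).round(),"dist",round(1000*np.hypot(ctr[0]+.092,ctr[1]+.057)))
E
python3 n.py
```

```text
floor plane slopes deg [0.3 0.6] 0.0037
0.76 [ 84. 248.] 1201 [-88. -44.  16.] dist 14
0.72 [161. 220.] 1199 [-37. -67.  16.] dist 56
0.67 [207. 227.] 1095 [ -8. -67.  16.] dist 84
0.56 [ 61. 278.] 575 [-104.  -26.   16.] dist 33
0.56 few
```

The grip has not slipped (the floor matches the tool to within 0.6°), but the last nut is queued along the side wall, 84 mm from the corner. A few small sideways shakes along the tote's y should let the queue close up.

```bash
python3 -m handwheel '[{"x":-0.012,"y":-0.022,"z":0,"turn":0},{"x":0,"y":0,"z":0,"turn":0},{"x":-0.015,"y":-0.026,"z":0,"turn":0},{"x":0,"y":0,"z":0,"turn":0},{"x":-0.015,"y":-0.026,"z":0,"turn":0},{"x":0,"y":0,"z":0,"turn":0}]' -; python3 j.py; python3 n.py
```

```text
time_s: 36.08
ee_pos: [0.4316, 0.0157, 0.786]
tool_rot: [-64.1, -31.4, -45.4]
wrist_force: [1.2, 0.3, -6.5]
finger_gap: 0.019
[-13.1   8.1  78.2 120.8   6.8  27.3] tilt 39.8 dir -2.4 g x,z -0.521 -0.372
floor plane slopes deg [0.3 0.6] 0.0036
0.95 [134. 215.] 1060 [-58. -66.  16.] dist 35
0.59 [ 60. 265.] 971 [-103.  -31.   15.] dist 28
0.58 [176. 223.] 1124 [-29. -65.  16.] dist 64
```

The queue is closing up. One more round.

```bash
python3 -m handwheel '[{"x":-0.015,"y":-0.028,"z":0,"turn":0},{"x":0,"y":0,"z":0,"turn":0},{"x":-0.015,"y":-0.03,"z":0,"turn":0},{"x":0,"y":0,"z":0,"turn":0},{"x":-0.015,"y":-0.03,"z":0,"turn":0},{"x":0,"y":0,"z":0,"turn":0}]' -; python3 -m handwheel '[{"x":0,"y":0,"z":0,"turn":0},{"x":0,"y":0,"z":0,"turn":0},{"x":0,"y":0,"z":0,"turn":0},{"x":0,"y":0,"z":0,"turn":0}]' -; python3 j.py; python3 n.py
```

```text
time_s: 36.92
ee_pos: [0.4318, 0.0141, 0.7859]
tool_rot: [-64.2, -31.4, -45.5]
wrist_force: [0.1, -0.8, -6.3]
finger_gap: 0.0189
time_s: 37.42
ee_pos: [0.432, 0.0205, 0.786]
tool_rot: [-64.1, -31.3, -44.7]
wrist_force: [0.7, -0.5, -5.3]
finger_gap: 0.0187
[-12.5   8.2  78.3 120.8   6.9  27.3] tilt 39.8 dir -1.7 g x,z -0.52 -0.373
floor plane slopes deg [0.3 0.6] 0.0036
0.95 [131. 217.] 1300 [-62. -66.  16.] dist 31
0.74 [ 57. 272.] 840 [-103.  -29.   16.] dist 30
0.67 [169. 223.] 1131 [-34. -65.  16.] dist 58
```

View pics/w9.png

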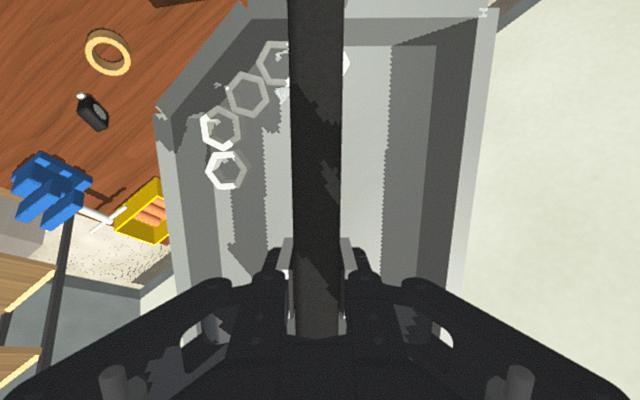

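The view shows four nuts round the corner at (170,225), (130,220), (95,247) and (62,278). The fifth is half hidden behind the bar at (62,345), hanging on the end wall. Small shakes along the tote's x should free it to slide down.

```bash
python3 -m handwheel '[{"x":-0.011,"y":0.011,"z":-0.009,"turn":0},{"x":0,"y":0,"z":0,"turn":0},{"x":-0.011,"y":0.011,"z":-0.009,"turn":0},{"x":0,"y":0,"z":0,"turn":0},{"x":-0.011,"y":0.011,"z":-0.009,"turn":0},{"x":0,"y":0,"z":0,"turn":0},{"x":0,"y":0,"z":0,"turn":0},{"x":0,"y":0,"z":0,"turn":0}]' -;python3 -m handwheel '[{"x":0,"y":0,"z":0,"turn":0},{"x":0,"y":0,"z":0,"turn":0},{"x":0,"y":0,"z":0,"turn":0}]' -; python3 j.py; python3 n.py
python3 - <<'E'
import cv2
a=cv2.imread("pics/w9.png")[0:240,130:400];cv2.imwrite("pics/w9c.png",cv2.resize(a,None,fx=2.5,fy=2.5))
E
```

```text
time_s: 38.52
ee_pos: [0.4321, 0.0204, 0.786]
tool_rot: [-64.1, -31.3, -44.8]
wrist_force: [0.1, 0.0, -5.1]
finger_gap: 0.0189
time_s: 38.9
ee_pos: [0.4321, 0.0205, 0.7859]
tool_rot: [-64.1, -31.3, -44.7]
wrist_force: [-0.3, 0.5, -5.8]
finger_gap: 0.0189
[-12.5   8.2  78.3 120.8   6.9  27.3] tilt 39.8 dir -1.7 g x,z -0.52 -0.373
floor plane slopes deg [-0.3 -0.8] 0.0032
0.81 [170. 222.] 1143 [-35. -69.  17.] dist 58
0.63 [125. 212.] 1249 [-63. -69.  17.] dist 31
0.59 [ 60. 260.] 921 [-102.  -33.   17.] dist 26
```

View pics/w9c.png

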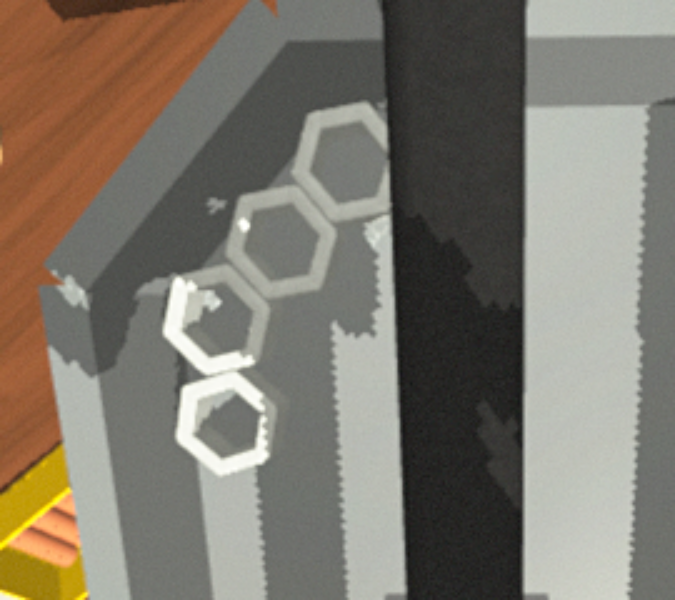

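The four visible nuts are packed round the corner, with the end ones 58 mm and 26 mm from it. The fifth has slid down behind the bar, into the gap next to them. I'll check the bench for a loose nut and hand in.

Run:
```python
from h import *
for n in("top","side"):
    s=ctrl.snapshot(n)
    for q in("stray_nut","nut_a"):
        print(n,[(round(d["p"],2),np.round(d["position"]).tolist(),float(s["depth"][int(d["position"][0]),int(d["position"][1])])) for d in ctrl.place_of(q,s)])
st=ctrl.read_state();print(st["time_s"],st["dq"].round(2),st["finger_gap"],st["wrist_force"].round(1))
ctrl.hand_in()
```

```text
top []
top [(0.87, [270.0, 335.0], 0.5612984299659729), (0.55, [278.0, 323.0], 0.42870277166366577), (0.5, [274.0, 262.0], 0.3733051121234894)]
side []
side []
39.3 [-0.03  0.   -0.08  0.06  0.05  0.09] 0.019020658926220495 [ 0.1 -0.1 -6.1]
the job is handed in; nothing more can be done
```

I put the stray nut in the tote, let go of it, then lifted the tote by its handle bar and tilted it to about 40° towards the cut-off corner. I handed in at 39.3 s of the 54 s allowed, with the tote held up and steady.

- **How it tilted:** The moves have no tilt axis, so I pushed against the arm's joint limits until the tool tilted. I tested this empty-handed first, and a few small shakes at the end packed the nuts closer.
- **Grip:** The tote did not slip in the jaws; the floor matched the tool's tilt to within 1°. The bar was held at 19 mm, the load read about 6 N, and the arm was still.
- **Nuts:** Four nuts showed clearly round the corner. The three I could measure in the last check were 26, 31 and 58 mm from the corner point.
- **Fifth nut, not seen at the end:** It was hidden under the handle bar in the last picture. In the picture before, it showed just past the bar on the end wall. I think it slid back beside the others, but I could not confirm that.
- **Bench:** In the last check, neither fixed camera reported a stray nut on the bench. I saw no bystander moved in the pictures.
- **Force spike:** One wrist force reading reached about 112 N, near the 120 N limit. It came while the arm stopped hard at its joint limits during the empty-handed test. Readings only come at the end of each call, so a higher peak in between is possible.

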